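Scrape the leftover offcuts from the tilted tray into the brass cup

TASK

Two carving offcuts are stuck on the floor of the tilted black tray. Take the red-handled steel scraper from its rack (not the black-handled brush), sweep both offcuts down the tray and over its open lip into the brass cup with the blade, without touching them with the gripper, then hang the scraper upright in its own slot again.

Things in the scene. Friction and masses are not known exactly. Their poses are not given: they have to be found in the camera images.
- stand: Fixed dark stand holding a black tray with red rims at 18 degrees tilt over an oblong brass cup. Origin on the table below the middle of the lip (open low edge of the floor); x level, pointing downhill to the cup. Lip 85 mm up; floor rises towards -x, 180 mm long, 124 wide; back and side walls 18 high. Cup, fixed, open above: inside x -4 to 84, y -71 to 71 mm; floor 10, rim 61 mm high.
- scraper_handle (a point): Red-handled scraper, 160 g, hung upright in a slot of a fixed pale rack; brush 124 mm along x. Point: handle centre; z up, x along blade and slot, y normal to blade. Handle 46 (x) x 24 (y) x 50 mm high: grip across y. Guard 60 x 40 x 8, underside 34 mm below the point, rests on the rack top (70 mm high); steel blade 96 x 4, edge 89 below the point. Slot 110 x 20, 60 deep; scraper centred.
- chip_a_mid (a point): Loose offcut of pale boxwood, cut step 10 mm long, with a dark dot: 34 (x) x 22 (y) x 16 mm high, about 14 g; the point is its centre, 8 mm above the tray floor. It lies within 26 mm of the tray's centre line, centre 28 to 118 mm from the lip along the floor, at any yaw; friction holds it there until pushed.
- chip_b_mid (a point): Loose offcut of pale boxwood, cut step 16 mm long, with a dark dot: 34 (x) x 22 (y) x 16 mm high, about 14 g; the point is its centre, 8 mm above the tray floor. It lies within 26 mm of the tray's centre line, centre 28 to 118 mm from the lip along the floor, at any yaw; friction holds it there until pushed.
Things that resemble listed ones, but are neither listed nor needed, are in the scene too. Of the things that look like the part that bears scraper_handle, the smaller one is meant. Leave any blue or orange look-alike of the part that bears chip_b_mid alone.

How it is judged (in metres and radians):
On the way, in this order (a step that is already met when the one before it is completed fails the run):
1. the scraper is in the tray, both offcuts still on the tray (x of scraper_handle in the frame of stand between -0.19 and 0.03 m and y of scraper_handle in the frame of stand between -0.06 and 0.06 m and z of scraper_handle in the frame of stand below 0.25 m and z of each of chip_a_mid, chip_b_mid in the frame of stand above 0.08 m), for 0.1 s.
2. both offcuts lie in the cup (x of chip_a_mid in the frame of stand between -0.005 and 0.085 m and y of chip_a_mid in the frame of stand between -0.072 and 0.072 m and z of each of chip_a_mid, chip_b_mid in the frame of stand below 0.052 m and x of chip_b_mid in the frame of stand between -0.005 and 0.085 m and y of chip_b_mid in the frame of stand between -0.072 and 0.072 m), for 0.2 s.
At the end, for the whole second after the job is handed in: Both offcuts lie at rest inside the brass cup (below its rim), and the scraper hangs at rest, upright within 10 degrees, in the slot it came from, its handle within 20 mm of where it started (all of step 2 and linear speed of each of chip_a, chip_b, scraper below 0.03 m/s and distance of scraper_handle from where it was at the start of the episode below 0.02 m and angle between scraper_handle's own z axis and vertical below 0.18 rad); the robot touches nothing.
It fails at once if the gripper or arm touches an offcut instead of the scraper's blade (contact force between any of the fingers, the arm and chip_a above 0.5 N or contact force between any of the fingers, the arm and chip_b above 0.5 N).
It also fails if it takes over 48 s, if anything falls off the work surface, if the arm or the gripper's body presses on something with over 40 N, if the wrist force passes 120 N, or if a joint passes its speed limit or range.

ROBOT

A 7-joint arm with a two-finger parallel gripper is mounted at the origin on the work surface. World frame = base frame: x ahead of the robot, y to its left, z up, the work surface at z = 0. Lengths are in m, angles in degrees, forces in N, time in s.
With the tool pointing down it reaches from about 0.425 to 0.875 m from the base axis. Payload 4.7 kg.
Tool frame: the origin (TCP) lies at the centre of the arm's flange, where the gripper is bolted on; the fingertips stand 182 mm ahead of it and the grasp point (between the pads) lies 164 mm ahead of it; z points along the fingers, x is the direction in which the jaws open and shut, and the axes are right-handed (so a half turn about z gives the same grasp; the last joint's range is limited). The gripper opens to 87 mm and grips with 3 to 60 N. Pads are 19 mm wide; open, the fingers measure 117 mm over their backs; the gripper's body (75 mm by 190 mm) begins 51 mm behind the grasp point.
Start: joints at [69.506, 18.392, -4.016, 83.108, 1.295, 78.541, -3.26], TCP at [0.236, -0.606, 0.405] pointing down, gripper open.
Joint ranges: [-163.93, 163.93], [-17.29, 119.83], [-79.2, 71.16], [3.27, 140.29], [-89.18, 269.18], [5.43, 117.66], [-154.24, 154.24]. Speed limits (degrees/s): [147.25, 147.25, 180, 180, 180, 180, 180].

INTERFACE

Orientations are given as [roll, pitch, yaw] about the fixed x, y, z axes, in that order (R = Rz(yaw) Ry(pitch) Rx(roll)).
In Python, from cell import env gives the robot as it stands. The module is installed in compiled form; this text tells all that it offers.
- The arm moves only by the tool carry_out, never from a script. Its argument "increments" is a list of rows, each a list of 5 numbers: the shift along the world's x, y, z in m, then the turn about the world's z in degrees, then the gripper's target within -1 to 1 (shut at 1, half-way at 0, fully open at -1). In form: [[dx, dy, dz, spin, jaw], ...]. A call has 1 to 20 rows; each row is the pose to reach, as a shift and turn from the pose commanded when the call began; what a row does not reach only later rows make up. A row lasts 1/10 s, in which the tool goes at most 50 mm and 8.59 degrees, less where a joint would pass 70% of its speed; a pose out of reach is approached as far as the arm can. A call with a gripper value outside its range is refused whole. The fingers move at their own pace and stop on an object; "grip_force" is the grip in N (left out, the last holds). Time passes only in rows, so rows that repeat a pose let the fingers close. It gives the time, the measured TCP pose, the force and the opening at its end, in the units of the state.
- env.get_obs(): the state, without advancing time (a new reading comes with each control period).
- env.read_camera(name): name is "scene" or "top" or "wrist"; returns (picture, depth): 480x640x3 uint8, red, green, blue; 480x640 float32, m along the optical axis (not along the pixel's ray), 0 where there is no reading.
- env.get_calibration(name): a dict with "K" (3x3 intrinsics, pixels), "camera_from_world" (4x4, takes a point from world to camera coordinates); the wrist camera has in their place "T_tool_cam" (4x4, takes a point from camera to tool coordinates, whose origin is the TCP and whose axes are the tool frame's). Camera axes: x right, y down, z forward; pixel columns grow to the right and rows downward; lengths in m; the calibration is good to about 2 mm. A picture is of the moment at which its call begins: read the wrist's pose just before it. get_calibration takes no time and is no camera call.
- env.sign_off(): hands the job in, once; it reports no verdict.
The state is a dict: "time_s": time; "qpos": joint angles; "joint_velocities": joint speeds; "effort": joint torques, N m; "tool_pos": TCP position; "tool_rot": TCP orientation; "force": force on the tool from outside, world axes, zero at the start; "wrist_torque": the same for the moment, N m; "grip_width": finger opening in m.
Only numpy, scipy, OpenCV 4.12 (cv2) and the standard library are available. Lean on these libraries where they do the work, as an engineer would, in place of code of your own. Each camera call takes 0.05 s, during which the arm holds its last target.

## Working session

There is one attempt and no reset: what is moved stays moved. The work goes in short steps, Python scripts to look and compute and a tool call to move; the robot and the scene stay as the last step left them, time stands still between calls to the robot, and variables do not carry over. Pictures are saved under pics/ and viewed, and the job is handed in when it is done.

Besides the shell and the picture viewer there is one more tool, called after "Emit:" as name(argument=value, ...), one argument or row to a line, values as JSON. carry_out: Moves the arm, as the interface text tells. Its arguments: {"type":"object","properties":{"increments":{"type":"array"},"grip_force":{"type":"number"}},"required":["increments"]}

```bash
mkdir -p pics; python3 - <<'E'
from cell import env
import cv2,numpy as np
o=env.get_obs()
for k in o: print(k,np.round(o[k],4))
for n in ("scene","top"):
    p,d=env.read_camera(n); cv2.imwrite(f"pics/{n}0.png",p[:,:,::-1]); np.savez(f"{n}0.npz",p=p,d=d)
    c=env.get_calibration(n); print(n,c["K"],c["camera_from_world"])
print(env.get_calibration("wrist"))
E
```

```text
time_s 0.0
qpos [69.5052 18.44   -4.0155 83.1758  1.2969 78.5394 -3.2617]
joint_velocities [ 0.0456  0.0444  0.0806 -0.02   -0.0323  0.0684  0.0085]
effort [ 4.00000e-04 -4.91287e+01 -4.03600e-01 -3.12530e+01 -6.39000e-02
  4.38000e-02  2.00000e-04]
tool_pos [ 0.236  -0.6054  0.4036]
tool_rot [ 1.799924e+02  1.098000e-01 -6.869680e+01]
force [ 0.5672  0.4882 -0.2093]
wrist_torque [-0.0346 -0.013   0.0022]
grip_width 0.0871
scene [[595.66299987   0.         325.53692211]
 [  0.         595.66299987 240.90235734]
 [  0.           0.           1.        ]] [[-0.25222756  0.96766607 -0.00190928  0.20591922]
 [ 0.6635251   0.17151466 -0.72822879 -0.24861997]
 [-0.70435482 -0.18494622 -0.68533144  1.43716458]
 [ 0.          0.          0.          1.        ]]
top [[547.62224718   0.         326.59960442]
 [  0.         547.62224718 239.84885293]
 [  0.           0.           1.        ]] [[ 0.02421807 -0.99960605  0.01418543 -0.08149513]
 [-0.99589061 -0.02536183 -0.08694064  0.50439733]
 [ 0.08726616 -0.0120216  -0.99611249  1.14523735]
 [ 0.          0.          0.          1.        ]]
{'K': array([[373.66289475,   0.        , 317.61180602],
       [  0.        , 373.66289475, 242.28756048],
       [  0.        ,   0.        ,   1.        ]]), 'T_tool_cam': array([[ 9.99999747e-01, -3.83936358e-04,  5.99177662e-04,
        -5.02352905e-04],
       [ 2.13555063e-04,  9.65073608e-01,  2.61978788e-01,
        -7.05471929e-02],
       [-6.78833730e-04, -2.61978594e-01,  9.65073446e-01,
         2.01619946e-02],
       [ 0.00000000e+00,  0.00000000e+00,  0.00000000e+00,
         1.00000000e+00]])}
```

View pics/scene0.png

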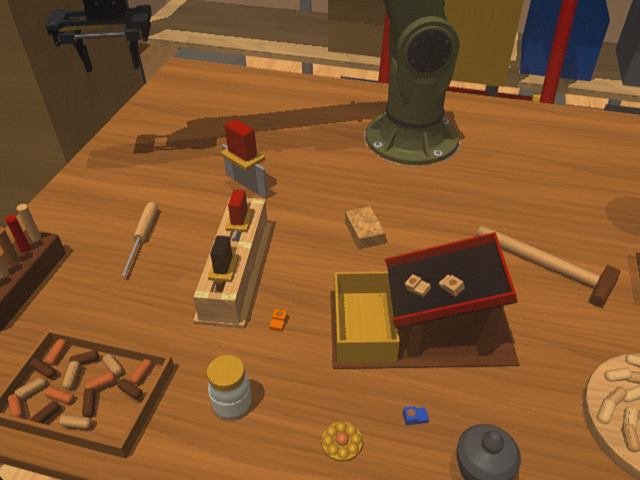

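View pics/top0.png

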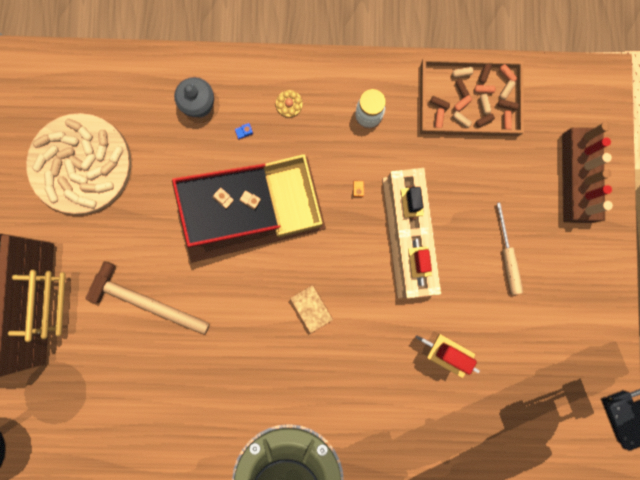

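Red-handled candidates are A, in the rack (top 424,262; scene 237,208), and B, a bigger one standing free (top 455,355; scene 240,140). A fits: it is smaller and hangs in the rack slot beside the black brush. I'll confirm it in a crop and measure.

```bash
cat > h.py <<'E'
import numpy as np,cv2
from cell import env
def world(name,d,us,vs,c=None):
    c=c or env.get_calibration(name);K=c["K"];T=np.linalg.inv(c["camera_from_world"])
    z=d[vs,us]; P=np.stack([(us-K[0,2])*z/K[0,0],(vs-K[1,2])*z/K[1,1],z,np.ones_like(z)])
    return (T@P)[:3].T
def proj(name,X):
    c=env.get_calibration(name);X=np.atleast_2d(X)
    p=(c["camera_from_world"]@np.c_[X,np.ones(len(X))].T)[:3]; q=c["K"]@p
    return (q[:2]/q[2]).T
E
python3 - <<'E'
from h import *
t=np.load("top0.npz");s=np.load("scene0.npz")
a=cv2.resize(t["p"][160:310,170:310],None,fx=2.8,fy=2.8,interpolation=cv2.INTER_CUBIC)
b=cv2.resize(t["p"][160:390,380:490],None,fx=1.83,fy=1.83,interpolation=cv2.INTER_CUBIC)
c=cv2.resize(s["p"][100:330,180:290],None,fx=1.83,fy=1.83,interpolation=cv2.INTER_CUBIC)
H=420
im=np.hstack([cv2.copyMakeBorder(x,0,H-x.shape[0],0,0,0) if x.shape[0]<H else x[:H] for x in(a,b,c)])
cv2.imwrite("pics/crop0.png",im[:,:,::-1]);print(im.shape)
for n,z in(("top",t),("scene",s)):
    p=z["p"].astype(int);d=z["d"]
    m=(p[...,0]>120)&(p[...,1]<50)&(p[...,2]<50)&(d>0)
    nn,l,st,_=cv2.connectedComponentsWithStats(m.astype(np.uint8))
    for i in range(1,nn):
        if st[i,4]<60: continue
        vs,us=np.where(l==i);W=world(n,d,us,vs)
        print(n,st[i],W.min(0).round(3),W.max(0).round(3),np.median(W,0).round(3))
E
```

```text
(420, 794, 3)
top [175 170  60  14  73] [0.595 0.118 0.114] [0.631 0.227 0.161] [0.615 0.178 0.136]
top [188 227  90  20 141] [0.477 0.031 0.092] [0.522 0.195 0.157] [0.5   0.11  0.125]
top [443 346  22  25  71] [ 0.258 -0.33   0.144] [ 0.301 -0.29   0.158] [ 0.276 -0.299  0.152]
scene [543   0  29 104 420] [-0.655  0.347 -0.165] [-0.544  0.37   0.124] [-0.586  0.358 -0.055]
scene [380  19   9  64 239] [-0.616 -0.172 -0.164] [-0.538 -0.152  0.022] [-0.572 -0.164 -0.091]
scene [225 119  29  17 260] [ 0.253 -0.35   0.147] [ 0.302 -0.29   0.157] [ 0.281 -0.319  0.153]
scene [229 190  16  17 180] [ 0.443 -0.27   0.124] [ 0.485 -0.244  0.133] [ 0.467 -0.256  0.129]
scene [385 233 131  87 600] [0.48  0.027 0.1  ] [0.65  0.228 0.163] [0.604 0.161 0.142]
```

View pics/crop0.png

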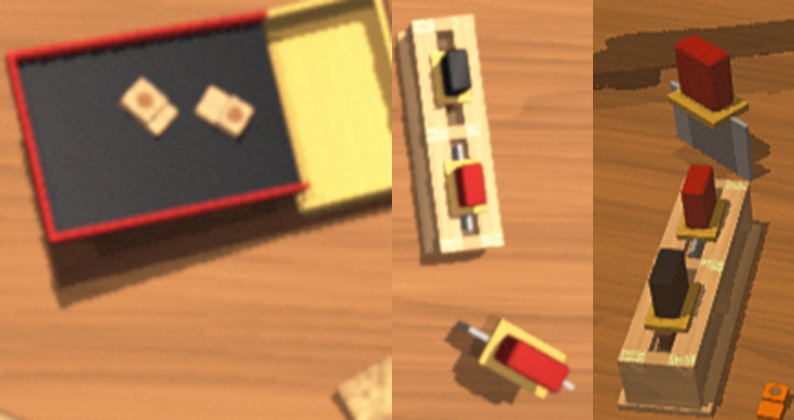

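The crop confirms it: the rack one (crop 470,185) is smaller and sits in the slot next to the brush, while the free-standing one is bigger. Both chips are pale with dots, at top (223,198) and (250,200). Next I measure the tray, rack and chips.

```bash
cat > meas.py <<'E'
from h import *
def cloud(n,z):
    d=z["d"];vs,us=np.where(d>0);return world(n,d,us,vs),z["p"][vs,us].astype(int),us,vs
def rect(P):
    (c,s,a)=cv2.minAreaRect((P*1000).astype(np.float32)); return np.round(c,1),np.round(s,1),round(a,2)
E
python3 - <<'E'
from meas import *
for n in("top","scene"):
    z=np.load(n+"0.npz");W,C,us,vs=cloud(n,z)
    # rack top
    m=(abs(W[:,2]-.07)<.004)&(W[:,0]>.38)&(W[:,0]<.72)&(W[:,1]>-.34)&(W[:,1]<-.18)
    print(n,"rack",m.sum(),rect(W[m][:,:2]),np.median(W[m][:,2]))
    m=(W[:,2]>.12)&(W[:,2]<.135)&(W[:,0]>.4)&(W[:,0]<.52)&(W[:,1]>-.34)&(W[:,1]<-.18)
    print("handle top",m.sum(),rect(W[m][:,:2]),np.median(W[m],0))
    m=(abs(W[:,2]-.078)<.0025)&(W[:,0]>.4)&(W[:,0]<.52)&(W[:,1]>-.34)&(W[:,1]<-.18)
    print("guard",m.sum(),rect(W[m][:,:2]))
    m=(C.max(1)<70)&(W[:,2]>.07)&(W[:,2]<.16)&(W[:,0]>.45)&(W[:,0]<.66)&(W[:,1]>.02)&(W[:,1]<.25)
    A=np.c_[W[m][:,:2],np.ones(m.sum())]; pl=np.linalg.lstsq(A,W[m][:,2],rcond=None)[0]
    r=A@pl-W[m][:,2]
    print("floor",m.sum(),pl,"tilt",np.degrees(np.arctan(np.hypot(*pl[:2]))),"down yaw",np.degrees(np.arctan2(-pl[1],-pl[0])),r.std(),rect(W[m][:,:2]))
    m=(abs(W[:,2]-.061)<.004)&(W[:,0]>.45)&(W[:,0]<.7)&(W[:,1]>-.1)&(W[:,1]<.1)
    print("cup rim",m.sum(),rect(W[m][:,:2]))
    h=W[:,2]-np.c_[W[:,:2],np.ones(len(W))]@pl
    m=(C[:,0]>130)&(C[:,1]>90)&(h>.01)&(h<.022)&(W[:,0]>.5)&(W[:,0]<.62)&(W[:,1]>.04)&(W[:,1]<.2)
    I=np.zeros((480,640),np.uint8);I[vs[m],us[m]]=1
    nn,l,st,_=cv2.connectedComponentsWithStats(I)
    for i in range(1,nn):
        if st[i,4]>20:
            k=m&(l[vs,us]==i); print("chip",st[i],W[k].mean(0).round(4),rect(W[k][:,:2]),h[k].mean())
E
```

```text
top rack 2582 (array([ 524. , -249.4]), array([261.9,  71. ]), 8.19) 0.07044660269064573
handle top 297 (array([ 462.7, -258.2]), array([45.7, 25.1]), 9.57) [ 0.46257459 -0.25724852  0.12784141]
guard 191 (array([ 459.7, -255.5]), array([106.8,  61.4]), 13.5)
floor 2528 [-0.05928959  0.28643341  0.10814429] tilt 16.304477912942524 down yaw -78.30535507905527 0.004753724574331413 (array([563. , 127.7]), array([128.2, 165. ]), 15.79)
cup rim 329 (array([593.2,  24.3]), array([150.9, 127.9]), 15.15)
chip [213 188  20  20 190] [0.5754 0.1365 0.1297] (array([575.2, 136.2]), array([31.5, 22.9]), 49.87) 0.01658101516993999
chip [240 191  20  17 165] [0.5749 0.0845 0.1129] (array([575.9,  86.5]), array([33.9, 23.7]), 62.81) 0.014645409061829267
scene rack 2222 (array([ 523.5, -249.3]), array([265.8,  71.6]), 8.0) 0.07082914395951667
handle top 256 (array([ 462.9, -257.8]), array([50.4, 24.1]), 8.48) [ 0.4674531  -0.25545696  0.12823531]
guard 208 (array([ 468.4, -256.2]), array([77.6, 41.3]), 1.78)
floor 5714 [-0.18898484  0.24483539  0.18607175] tilt 17.18625913941507 down yaw -52.335977420052046 0.009531878337204192 (array([565.6, 131.8]), array([131. , 173.4]), 16.59)
cup rim 687 (array([592.4,  22.1]), array([154.6, 123.7]), 15.91)
chip [405 274  25  20 244] [0.5774 0.0864 0.1127] (array([577.2,  86.3]), array([36. , 22.8]), 63.95) 0.0145805215445475
chip [439 275  24  15 160] [0.575  0.1353 0.1291] (array([575. , 135.9]), array([32.2, 21.3]), 49.07) 0.018602107534321333
```

```bash
python3 - <<'E'
from meas import *
from scipy.optimize import least_squares
for n in("top","scene"):
    z=np.load(n+"0.npz");W,C,us,vs=cloud(n,z)
    m=(C.max(1)<75)&(W[:,2]>.07)&(W[:,2]<.16)&(W[:,0]>.45)&(W[:,0]<.68)&(W[:,1]>.03)&(W[:,1]<.23)
    P=W[m]
    def f(q): # z = .085 + tan18 * uphill dist ; plane: yaw, offset
        return P[:,2]-(np.c_[P[:,:2],np.ones(len(P))]@q)
    q=least_squares(f,[-.09,.31,.09],loss="soft_l1",f_scale=.0005).x
    r=f(q);k=abs(r)<.002
    print(n,q,"tilt",np.degrees(np.arctan(np.hypot(*q[:2]))),"down yaw",np.degrees(np.arctan2(-q[1],-q[0])),k.sum(),len(k),r[k].std())
    print(" floor rect",rect(P[k][:,:2]))
    red=(C[:,0]>110)&(C[:,1]<60)&(C[:,2]<60)&(W[:,0]>.42)&(W[:,0]<.7)&(W[:,1]>0)&(W[:,1]<.25)&(W[:,2]>.08)
    hh=f.__call__ 
    h=W[:,2]-np.c_[W[:,:2],np.ones(len(W))]@q
    red&=(h>.012)&(h<.025)
    print(" rim",red.sum(),rect(W[red][:,:2]))
    yel=(C[:,0]>120)&(C[:,2]<90)&(W[:,0]>.42)&(W[:,0]<.7)&(W[:,1]>-.08)&(W[:,1]<.1)
    y2=yel&(abs(W[:,2]-.061)<.003);print(" cuprim",rect(W[y2][:,:2]))
    for yaw in (-74.5,):
        d=np.array([np.cos(np.radians(yaw)),np.sin(np.radians(yaw))]);
        s=P[k][:,:2]@d; print(" lip s (max floor)",np.percentile(s,[0.2,99.5,99.9]), "z there",P[k][s>np.percentile(s,99)][:,2].mean())
        t=P[k][:,:2]@np.array([-d[1],d[0]]); print(" t",np.percentile(t,[.3,99.7]))
E
```

```text
top [-0.08715713  0.3132747   0.12181223] tilt 18.013120200093205 down yaw -74.4527350310958 2399 3584 0.0010741557650183538
 floor rect (array([566.7, 129.7]), array([119.1, 165.7]), 15.24)
 rim 445 (array([562.1, 129.4]), array([130.1, 172.4]), 15.38)
 cuprim (array([598.4,  45.2]), array([ 59.5, 163.9]), 78.43)
 lip s (max floor) [-0.05387798  0.10769682  0.10896718] z there 0.08649672973510146
 t [0.52136919 0.63976123]
scene [-0.09939838  0.30780998  0.12964137] tilt 17.924371813975743 down yaw -72.10362919871596 4431 5807 0.0010122838357409228
 floor rect (array([565.8, 131.2]), array([130.6, 171.5]), 15.91)
 rim 745 (array([564.4, 126.8]), array([135.9, 174.5]), 15.45)
 cuprim (array([596.3,   8.7]), array([154.6,  95.8]), 15.95)
 lip s (max floor) [-0.06033223  0.10950132  0.11022354] z there 0.08626825264893186
 t [0.51605651 0.64408379]
```

Emit:
carry_out(
  increments=[
    [0.02,0.03,0,-2,-1],
    [0.045,0.07,0,-4,-1],
    [0.07,0.107,0,-6,-1],
    [0.095,0.145,0,-8,-1],
    [0.12,0.184,0,-10,-1],
    [0.145,0.222,0,-12,-1],
    [0.17,0.26,0,-13,-1],
    [0.195,0.299,0,-13,-1],
    [0.215,0.33,0,-13,-1],
    [0.227,0.347,0,-13,-1],
    [0.227,0.347,0,-13,-1],
    [0.227,0.347,0,-13,-1],
  ],
  grip_force=40,
)

```text
time_s: 1.3
tool_pos: [0.4629, -0.2588, 0.4045]
tool_rot: [179.9, -0.0, -81.7]
force: [0.1, -0.3, 0.0]
grip_width: 0.0871
```

```bash
cat >> meas.py <<'E'
def wristcloud():
    o=env.get_obs();p,d=env.read_camera("wrist");c=env.get_calibration("wrist")
    from scipy.spatial.transform import Rotation as R
    T=np.eye(4);T[:3,:3]=R.from_euler("xyz",o["tool_rot"],degrees=True).as_matrix();T[:3,3]=o["tool_pos"]
    cc={"K":c["K"],"camera_from_world":np.linalg.inv(T@c["T_tool_cam"])}
    vs,us=np.where(d>0);return p,d,world("wrist",d,us,vs,cc),p[vs,us].astype(int),us,vs,o
E
python3 - <<'E'
from meas import *
p,d,W,C,us,vs,o=wristcloud();print(o["time_s"],o["tool_pos"],o["tool_rot"],o["force"])
cv2.imwrite("pics/w1.png",p[:,:,::-1])
m=(abs(W[:,2]-.07)<.003)&(W[:,0]>.36)&(W[:,0]<.72)&(W[:,1]>-.34)&(W[:,1]<-.18)
print("rack",m.sum(),rect(W[m][:,:2]),np.median(W[m][:,2]))
m=(abs(W[:,2]-.129)<.004)&(C[:,0]>90)&(C[:,1]<70)&(W[:,0]>.4)&(W[:,0]<.52)&(W[:,1]>-.34)&(W[:,1]<-.18)
print("handle top",m.sum(),rect(W[m][:,:2]),np.median(W[m],0))
E
```

```text
1.3 [ 0.46286477 -0.25882382  0.40445077] [ 1.79939148e+02 -1.27535876e-02 -8.16658256e+01] [ 0.06838689 -0.31323451  0.03016624]
rack 15128 (array([ 512.4, -251.8]), array([242.8,  70.3]), 7.97) 0.06993082499887779
handle top 1883 (array([ 461.4, -259.3]), array([45.7, 23.1]), 7.71) [ 0.46223285 -0.25885265  0.12763617]
```

View pics/w1.png

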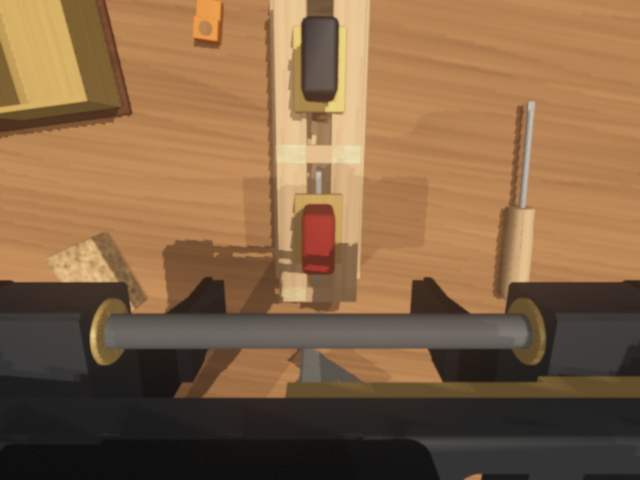

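The wrist view shows the red handle at (318,240), centred between the open jaws and square to the slot, with the brush at (320,60). I descend and grip.

Emit:
carry_out(
  increments=[
    [0,0,-0.02,-0.3,-1],
    [-0.001,0,-0.045,-0.3,-1],
    [-0.001,0,-0.07,-0.3,-1],
    [-0.001,0,-0.09,-0.3,-1],
    [-0.001,0,-0.11,-0.3,-1],
    [-0.001,0,-0.125,-0.3,-1],
    [-0.001,0,-0.135,-0.3,-1],
    [-0.001,0,-0.135,-0.3,-1],
    [-0.001,0,-0.135,-0.3,1],
    [-0.001,0,-0.135,-0.3,1],
    [-0.001,0,-0.135,-0.3,1],
    [-0.001,0,-0.135,-0.3,1],
    [-0.001,0,-0.135,-0.3,1],
    [-0.001,0,-0.135,-0.3,1],
    [-0.001,0,-0.135,-0.3,1],
    [-0.001,0,-0.135,-0.3,1],
  ],
  grip_force=45,
)

```text
time_s: 2.95
tool_pos: [0.4621, -0.2586, 0.2698]
tool_rot: [180.0, -0.0, -82.0]
force: [0.2, -0.0, -0.4]
grip_width: 0.0315
```

```bash
python3 - <<'E'
from meas import *
o=env.get_obs();print(o["tool_pos"],o["tool_rot"],o["force"],o["grip_width"])
E
```

```text
[ 0.46212058 -0.25857052  0.26977498] [ 1.79994483e+02 -2.86021153e-03 -8.19931331e+01] [ 0.19453301 -0.02391479 -0.410606  ] 0.0315361526394741
```

Emit:
carry_out(
  increments=[
    [0,0,0,0,1],
    [0,0,0,0,1],
    [0,0,0,0,1],
    [0,0,0,0,1],
    [0,0,0,0,1],
    [0,0,0,0,1],
  ],
)

```text
time_s: 3.55
tool_pos: [0.4621, -0.2587, 0.2698]
tool_rot: [180.0, -0.0, -82.0]
force: [-0.6, -0.0, -0.7]
grip_width: 0.024
```

Emit:
carry_out(
  increments=[
    [0,0,0.01,0,1],
    [0,0,0.03,0,1],
    [0,0,0.06,0,1],
    [0,0,0.09,0,1],
    [0,0,0.12,0,1],
    [0,0,0.15,0,1],
    [0,0,0.175,0,1],
    [0,0,0.19,0,1],
    [0,0,0.19,0,1],
    [0,0,0.19,0,1],
  ],
)

```text
time_s: 4.55
tool_pos: [0.4619, -0.2585, 0.4589]
tool_rot: [179.9, 0.0, -82.0]
force: [0.7, -0.3, -1.9]
grip_width: 0.0237
```

```bash
python3 - <<'E'
from meas import *
o=env.get_obs();print(o["tool_pos"],o["tool_rot"],o["force"],o["grip_width"])
p,d=env.read_camera("scene");cv2.imwrite("pics/s2.png",p[:,:,::-1])
E
```

```text
[ 0.46192823 -0.25847471  0.4589301 ] [ 1.79941556e+02  3.85880880e-02 -8.19936688e+01] [ 0.68982363 -0.33721155 -1.87713056] 0.023690904303888292
```

View pics/s2.png

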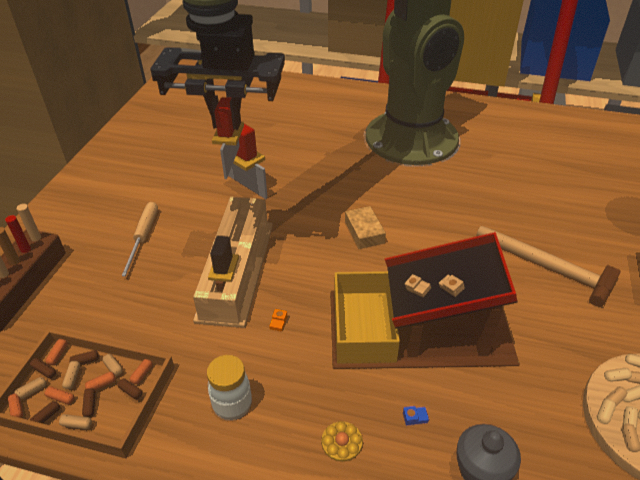

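The scraper is held upright at (225,120), its slot is empty, and both offcuts are still in the tray at (417,285) and (452,284). Next I carry it over to the uphill end of the tray.

Emit:
carry_out(
  increments=[
    [0.004,0.02,0.005,0.5,1],
    [0.01,0.055,0.01,1,1],
    [0.018,0.09,0.01,1.5,1],
    [0.026,0.13,0.01,2,1],
    [0.034,0.17,0.01,3,1],
    [0.042,0.21,0.01,4,1],
    [0.05,0.25,0.01,5,1],
    [0.058,0.29,0.01,6,1],
    [0.066,0.33,0.01,7,1],
    [0.074,0.37,0.005,7.5,1],
    [0.081,0.405,0,7.5,1],
    [0.086,0.43,0,7.5,1],
    [0.088,0.445,0,7.5,1],
    [0.088,0.445,0,7.5,1],
    [0.088,0.445,0,7.5,1],
    [0.088,0.445,0,7.5,1],
  ],
)

```text
time_s: 6.2
tool_pos: [0.5501, 0.1852, 0.4594]
tool_rot: [179.9, -0.1, -74.6]
force: [1.0, 0.6, -2.4]
grip_width: 0.0238
```

```bash
python3 - <<'E'
from meas import *
p,d,W,C,us,vs,o=wristcloud()
print(o["tool_pos"],o["tool_rot"],o["force"],o["grip_width"])
s,ds=env.read_camera("scene");
cv2.imwrite("pics/c3.png",np.hstack([cv2.resize(s[:,120:],(400,369)),cv2.resize(p,(400,300))[:].copy() if 0 else cv2.copyMakeBorder(cv2.resize(p,(400,300)),0,69,0,0,0)])[:,:,::-1])
E
```

```text
[0.55012753 0.18518267 0.45939493] [ 1.79939835e+02 -5.82826018e-02 -7.45900312e+01] [ 0.98905801  0.55569504 -2.41830818] 0.02384399737558466
```

View pics/c3.png

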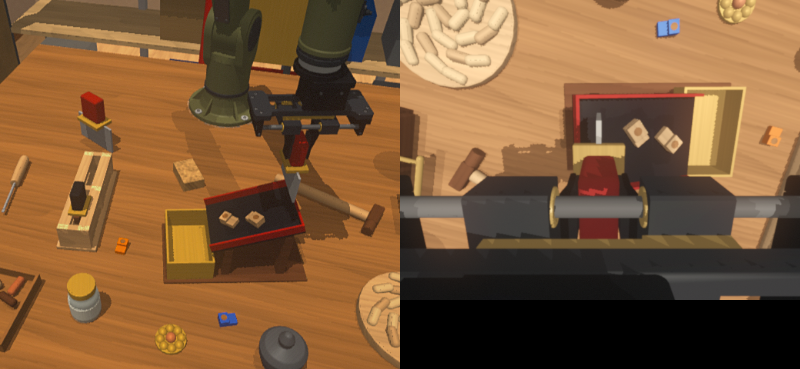

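The blade hangs over the tray's uphill end, with its end at (599,127) in the wrist half, clear of the chips at (636,132) and (668,138). I lower it to about 10 mm above the floor.

Emit:
carry_out(
  increments=[
    [0,0,-0.015,0,1],
    [0,0,-0.03,0,1],
    [0,0,-0.045,0,1],
    [0,0,-0.055,0,1],
    [0,0,-0.062,0,1],
    [0,0,-0.062,0,1],
    [0,0,-0.062,0,1],
  ],
)

```text
time_s: 7.0
tool_pos: [0.5502, 0.1865, 0.398]
tool_rot: [-180.0, 0.0, -74.5]
force: [0.4, 0.2, -1.1]
grip_width: 0.0242
```

```bash
python3 - <<'E'
from meas import *
p,d,W,C,us,vs,o=wristcloud()
print(o["tool_pos"],o["tool_rot"],o["force"],o["grip_width"])
s,ds=env.read_camera("scene");
a=cv2.resize(s[180:360,320:540],(600,491))
cv2.imwrite("pics/c4.png",a[:,:,::-1])
E
```

```text
[0.55022846 0.18654354 0.39796495] [-1.79982417e+02  4.29344062e-03 -7.44860305e+01] [ 0.39810334  0.23687447 -1.10107957] 0.024221758532851134
```

View pics/c4.png

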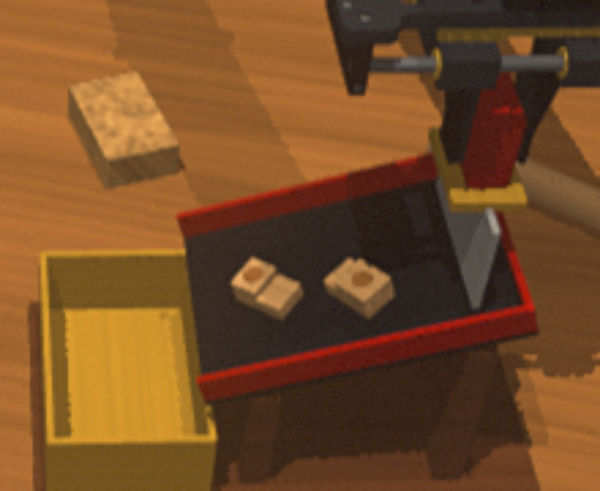

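The blade is inside the tray just above the floor, its near corner at (475,300), uphill of both chips. I ease it down to feel for the floor.

Emit:
carry_out(
  increments=[
    [0,0,-0.004,0,1],
    [0,0,-0.007,0,1],
    [0,0,-0.009,0,1],
    [0,0,-0.009,0,1],
    [0,0,-0.009,0,1],
  ],
)

```text
time_s: 7.6
tool_pos: [0.5501, 0.1864, 0.3887]
tool_rot: [180.0, -0.0, -74.5]
force: [0.2, -0.5, -1.8]
grip_width: 0.024
```

Emit:
carry_out(
  increments=[
    [0,0,-0.001,0,1],
    [0,0,-0.002,0,1],
    [0,0,-0.002,0,1],
  ],
)

```text
time_s: 7.9
tool_pos: [0.5502, 0.1865, 0.3872]
tool_rot: [-180.0, -0.0, -74.5]
force: [-0.1, -0.5, 0.6]
grip_width: 0.0236
```

Light contact at TCP z ≈ 0.387, as predicted. I lift 2 mm and sweep down the slope. Each 10 mm of run is (+2.67, -9.64, -3.25) mm.

Emit:
carry_out(
  increments=[
    [0,0,0.002,0,1],
    [0.001,-0.004,0.0007,0,1],
    [0.0027,-0.0096,-0.0012,0,1],
    [0.0048,-0.0174,-0.0038,0,1],
    [0.007,-0.025,-0.0064,0,1],
    [0.009,-0.0328,-0.0091,0,1],
    [0.0112,-0.0405,-0.0116,0,1],
    [0.0134,-0.0482,-0.0142,0,1],
    [0.0155,-0.056,-0.0169,0,1],
    [0.0176,-0.0636,-0.0194,0,1],
    [0.0198,-0.0713,-0.022,0,1],
    [0.022,-0.079,-0.0246,0,1],
    [0.024,-0.0868,-0.0272,0,1],
    [0.0262,-0.0945,-0.0298,0,1],
    [0.0262,-0.0945,-0.0298,0,1],
  ],
)

```text
time_s: 9.4
tool_pos: [0.5767, 0.0901, 0.3564]
tool_rot: [179.9, -0.0, -74.6]
force: [0.3, -0.1, -1.3]
grip_width: 0.0235
```

```bash
cat > look.py <<'E'
import sys
from meas import *
p,d,W,C,us,vs,o=wristcloud()
print(o["time_s"],o["tool_pos"],o["tool_rot"],o["force"],o["grip_width"])
s,ds=env.read_camera("scene");t,_=env.read_camera("top")
a=cv2.resize(s[180:380,310:530],(440,400));b=cv2.resize(t[140:260,160:340],(360,240));b=cv2.copyMakeBorder(b,0,160,0,0,0)
cv2.imwrite(f"pics/{sys.argv[1]}.png",np.hstack([a,b])[:,:,::-1])
E
python3 look.py c5
```

```text
9.4 [0.57666136 0.090064   0.35636803] [ 1.79940955e+02 -4.19486692e-02 -7.46282132e+01] [ 0.28051492 -0.05036822 -1.26484534] 0.023482405687170933
```

View pics/c5.png

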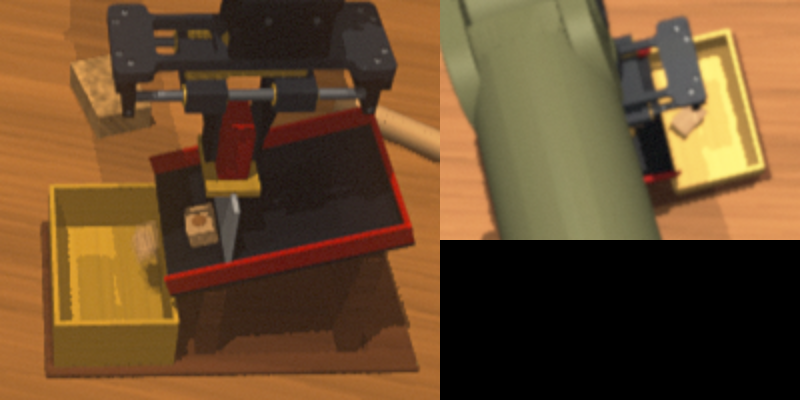

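One chip is dropping into the cup at (148,243), and the other sits against the blade at (200,225). I continue over the lip.

Emit:
carry_out(
  increments=[
    [0.0015,-0.006,-0.002,0,1],
    [0.0037,-0.0135,-0.0045,0,1],
    [0.0059,-0.021,-0.0071,0,1],
    [0.008,-0.029,-0.0098,0,1],
    [0.0101,-0.0366,-0.0123,0,1],
    [0.0123,-0.0443,-0.013,0,1],
    [0.0144,-0.052,-0.013,0,1],
    [0.0166,-0.06,-0.013,0,1],
    [0.0187,-0.0675,-0.013,0,1],
    [0.0187,-0.0675,-0.013,0,1],
    [0.0187,-0.0675,-0.013,0,1],
    [0.0187,-0.0675,-0.013,0,1],
  ],
)

```text
time_s: 10.75
tool_pos: [0.5949, 0.025, 0.3441]
tool_rot: [-180.0, 0.0, -74.4]
force: [0.5, -0.2, -1.6]
grip_width: 0.0236
```

```bash
python3 look.py c6
```

```text
10.75 [0.5949162  0.02501794 0.34405175] [-1.79996518e+02  1.69159679e-02 -7.44484520e+01] [ 0.51630871 -0.15320741 -1.58038884] 0.023604972232149475
```

View pics/c6.png

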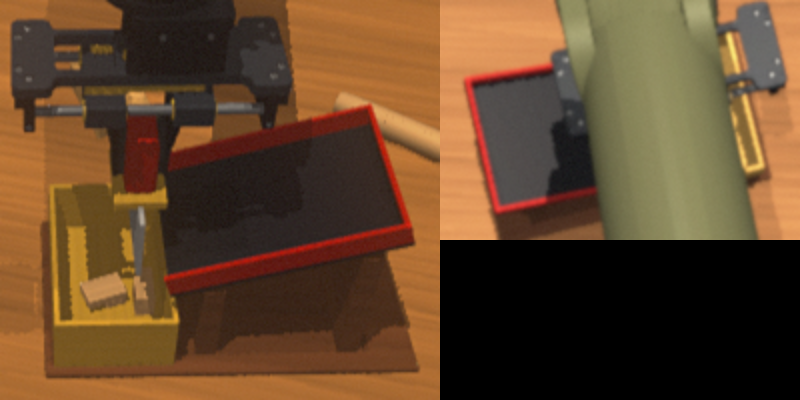

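Tray is empty, and both chips are in the cup at (103,290) and (140,293). I lift and return above the slot.

Emit:
carry_out(
  increments=[
    [0,0,0.02,0,1],
    [0,0,0.05,0,1],
    [0,0,0.085,0,1],
    [-0.005,-0.012,0.11,-0.5,1],
    [-0.017,-0.036,0.118,-1.5,1],
    [-0.033,-0.07,0.118,-3,1],
    [-0.05,-0.106,0.118,-4.5,1],
    [-0.067,-0.142,0.118,-6,1],
    [-0.083,-0.177,0.118,-7,1],
    [-0.1,-0.212,0.118,-7.5,1],
    [-0.115,-0.245,0.118,-7.5,1],
    [-0.126,-0.27,0.118,-7.5,1],
    [-0.133,-0.283,0.117,-7.5,1],
    [-0.133,-0.283,0.117,-7.5,1],
    [-0.133,-0.283,0.117,-7.5,1],
    [-0.133,-0.283,0.117,-7.5,1],
  ],
)

```text
time_s: 12.5
tool_pos: [0.4631, -0.2565, 0.4611]
tool_rot: [-180.0, 0.0, -81.8]
force: [-0.7, -0.0, -1.0]
grip_width: 0.024
```

```bash
python3 - <<'E'
from meas import *
p,d,W,C,us,vs,o=wristcloud()
print(o["time_s"],o["tool_pos"],o["tool_rot"],o["force"],o["grip_width"])
t,dt=env.read_camera("top");s,_=env.read_camera("scene");np.savez("top7.npz",p=t,d=dt)
a=cv2.resize(s[60:360,160:430],(378,420));b=cv2.resize(t[140:280,220:350],(390,420))
cv2.imwrite("pics/c7.png",np.hstack([a,b])[:,:,::-1])
cv2.imwrite("pics/w7.png",p[:,:,::-1])
E
```

```text
12.5 [ 0.46310751 -0.25645998  0.46109084] [-1.79966235e+02  3.41751166e-02 -8.17899499e+01] [-0.6877223  -0.04718625 -1.01141238] 0.023997374137109007
```

View pics/c7.png

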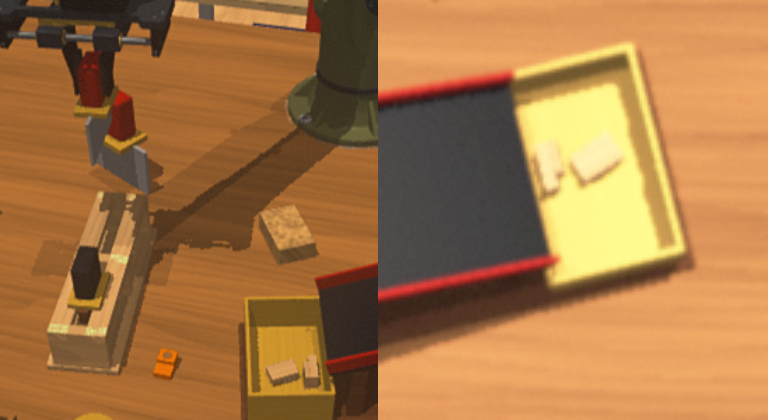

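View pics/w7.png

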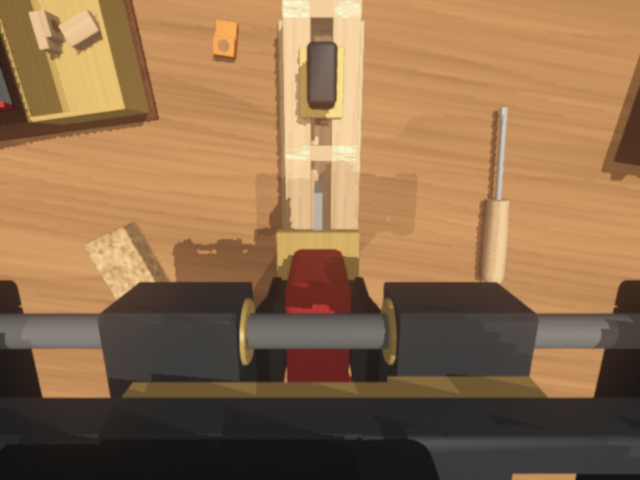

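The scraper is upright above the slot, and both chips lie in the cup at right-crop (547,167) and (597,157). I'll check their coordinates in the stand frame.

```bash
python3 - <<'E'
from meas import *
z=np.load("top7.npz");W,C,us,vs=cloud("top",z)
dd=np.array([.2672,-.9636]);n=np.array([.9636,.2672])
x=(W[:,:2]-[.588,.0489])@dd;y=(W[:,:2]-[.588,.0489])@n
m=(x>-.02)&(x<.07)&(abs(y)<.055)&(W[:,2]>.016)&(W[:,2]<.08)&(C[:,2]>110)
I=np.zeros((480,640),np.uint8);I[vs[m],us[m]]=1
nn,l,st,_=cv2.connectedComponentsWithStats(I)
for i in range(1,nn):
    if st[i,4]>15:
        k=m&(l[vs,us]==i);print(st[i],x[k].mean(),y[k].mean(),np.percentile(W[k][:,2],[5,50,95]),x[k].min(),x[k].max(),y[k].min(),y[k].max())
E
```

```text
[284 184  18  16 170] 0.045702336983713364 0.00744502567152309 [0.02115864 0.02602164 0.03024807] 0.02764928410177692 0.06395980083329551 -0.006868087834894645 0.022368454461700264
[272 186  10  18 113] 0.012457492183555631 0.009796236483004966 [0.02645887 0.03193588 0.03619043] 0.005053157200432505 0.02091032688103173 -0.008186367466351126 0.025634941650384633
```

Emit:
carry_out(
  increments=[
    [-0.001,-0.002,-0.01,-0.2,1],
    [-0.001,-0.002,-0.03,-0.2,1],
    [-0.001,-0.002,-0.055,-0.2,1],
    [-0.001,-0.002,-0.08,-0.2,1],
    [-0.001,-0.002,-0.1,-0.2,1],
    [-0.001,-0.002,-0.11,-0.2,1],
    [-0.001,-0.002,-0.12,-0.2,1],
    [-0.001,-0.002,-0.12,-0.2,1],
    [-0.001,-0.002,-0.12,-0.2,1],
  ],
)

```text
time_s: 13.55
tool_pos: [0.4613, -0.2607, 0.3416]
tool_rot: [-180.0, -0.0, -82.2]
force: [0.4, 0.3, -1.5]
grip_width: 0.0238
```

Chips sit in the cup at x = 46 and 12 mm with tops at z ≤ 0.036, so they are safely inside. Next I insert the blade.

Emit:
carry_out(
  increments=[
    [0.001,0.002,0,0.2,1],
    [0.001,0.002,-0.008,0.2,1],
    [0.001,0.002,-0.016,0.2,1],
    [0.001,0.002,-0.024,0.2,1],
    [0.001,0.002,-0.03,0.2,1],
    [0.001,0.002,-0.03,0.2,1],
    [0.001,0.002,-0.03,0.2,1],
  ],
)

```text
time_s: 14.25
tool_pos: [0.462, -0.2586, 0.3108]
tool_rot: [180.0, 0.0, -82.0]
force: [0.8, 0.0, -1.4]
grip_width: 0.0235
```

```bash
python3 - <<'E'
from meas import *
o=env.get_obs();print(o["tool_pos"],o["tool_rot"],o["force"],o["wrist_torque"])
s,_=env.read_camera("scene");cv2.imwrite("pics/c8.png",cv2.resize(s[90:340,160:330],(408,600))[:,:,::-1])
E
```

```text
[ 0.46200382 -0.25862715  0.31076135] [ 1.79983982e+02  1.58478387e-02 -8.20020239e+01] [ 0.84211542  0.0204003  -1.4222469 ] [-0.03443221 -0.02607674  0.05479932]
```

View pics/c8.png

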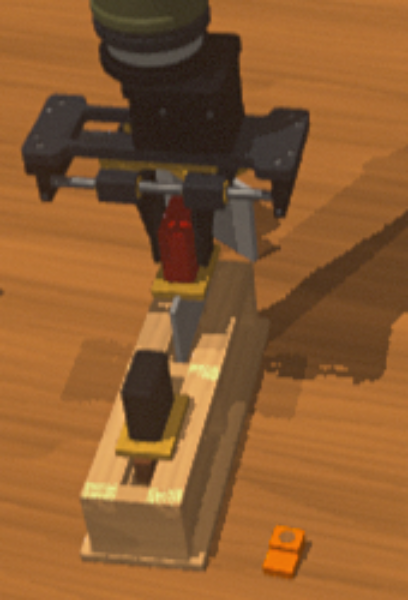

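The blade has entered the slot (180,330) with no side force. I lower it the rest of the way.

Emit:
carry_out(
  increments=[
    [0,0,-0.008,0,1],
    [0,0,-0.016,0,1],
    [0,0,-0.024,0,1],
    [0,0,-0.032,0,1],
    [0,0,-0.037,0,1],
    [0,0,-0.0405,0,1],
    [0,0,-0.0405,0,1],
    [0,0,-0.0405,0,1],
  ],
)

```text
time_s: 15.1
tool_pos: [0.4622, -0.2586, 0.2706]
tool_rot: [-180.0, -0.0, -82.0]
force: [-0.9, -0.2, -1.5]
grip_width: 0.0239
```

Emit:
carry_out(
  increments=[
    [0,0,-0.001,0,1],
    [0,0,-0.001,0,1],
    [0,0,-0.001,0,-1],
    [0,0,-0.001,0,-1],
    [0,0,-0.001,0,-1],
    [0,0,-0.001,0,-1],
    [0,0,-0.001,0,-1],
    [0,0,-0.001,0,-1],
    [0,0,-0.001,0,-1],
    [0,0,-0.001,0,-1],
    [0,0,-0.001,0,-1],
    [0,0,-0.001,0,-1],
  ],
)

```text
time_s: 16.3
tool_pos: [0.462, -0.2586, 0.2695]
tool_rot: [180.0, -0.0, -82.0]
force: [0.4, -0.1, -0.0]
grip_width: 0.0858
```

Emit:
carry_out(
  increments=[
    [0,0,0.01,0,-1],
    [0,0,0.04,0,-1],
    [0,0,0.08,0,-1],
    [0,0,0.12,0,-1],
    [0,0,0.15,0,-1],
    [0,0,0.16,0,-1],
    [0,0,0.16,0,-1],
  ],
)

```text
time_s: 17.0
tool_pos: [0.4623, -0.2586, 0.4313]
tool_rot: [-179.9, -0.1, -82.0]
force: [1.3, 0.7, 0.4]
grip_width: 0.0872
```

```bash
python3 - <<'E'
from meas import *
p,d,W,C,us,vs,o=wristcloud();print(o["time_s"],o["tool_pos"],o["force"])
m=(abs(W[:,2]-.129)<.004)&(C[:,0]>90)&(C[:,1]<70)&(W[:,0]>.4)&(W[:,0]<.52)&(W[:,1]>-.34)&(W[:,1]<-.18)
print("handle top",m.sum(),rect(W[m][:,:2]),np.median(W[m],0))
s,_=env.read_camera("scene");t,_=env.read_camera("top")
a=cv2.resize(s[90:380,160:430],(391,420));b=cv2.resize(t[140:280,220:350],(390,420))
cv2.imwrite("pics/c9.png",np.hstack([a,b])[:,:,::-1])
E
```

```text
17.0 [ 0.4623328  -0.25860943  0.43134893] [1.34745705 0.70920879 0.38593415]
handle top 1551 (array([ 461.3, -258.3]), array([45.7, 22.9]), 10.05) [ 0.46217506 -0.258473    0.12765296]
```

View pics/c9.png

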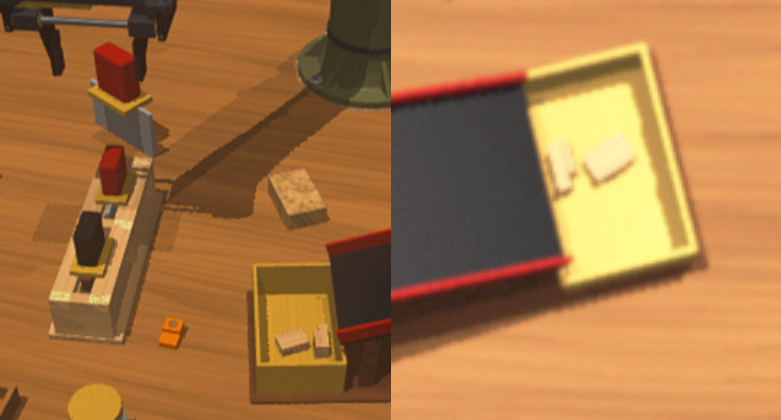

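The scraper hangs in its slot at (113,172), its handle top within 1 mm of the start. Both chips lie in the cup at (292,341) and (322,340), and the gripper is clear.

```bash
python3 -c "
from cell import env
print(env.sign_off())"
```

```text
the job is handed in; nothing more can be done
None
```

I took the smaller red-handled scraper from the rack and swept both offcuts over the lip into the brass cup with its blade. I then hung the scraper back in its own slot, let go and backed off. The job was handed in at about 17 s of the 48 s allowed, and the hand-in reports no verdict.

- **Scraper:** the last wrist-camera measurement put the handle top at (0.462, -0.258, 0.128) m, within 1 mm of where it started. It looks upright and fully seated in the picture. The fitted handle yaw was 10.0° against 7.7° before, which is either fit noise or a small turn in the slot and is not judged.
- **Offcuts:** before I rehung the scraper, both measured inside the cup at stand x of about 12 and 46 mm, with tops no higher than 36 mm. The final picture shows them lying in the same places.
- **Gripper:** I saw no contact between the gripper and the offcuts, and it was clear of everything at the end. Force readings stayed under about 3 N whenever I checked.

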